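# Press the missing label holder home in the spice rack

## Robot

A 6-joint arm with a two-finger parallel gripper is mounted at the origin on a cart in front of the work surface, level with it; the furniture and walls round the work are solid. World frame = base frame: x ahead of the robot, y to its left, z up, the work surface at z = 0. Lengths are in m, angles in rad, forces in N, time in s.
With the tool pointing down it reaches from about 0.25 to 0.725 m from the base axis. Payload 4 kg.
Tool frame: the origin (TCP) lies at the very end of the fingers, on their centre line; the grasp point (between the pads) lies 19 mm behind it; z points along the fingers, y is the line along which they close (so a half turn about z gives the same grasp; the last joint's range is limited). The gripper opens to 85 mm and grips with 20 to 120 N. Pads are 22 mm wide; open, the fingers measure 114 mm over their backs; the gripper's body (76 mm by 85 mm) begins 54 mm behind the grasp point. The pads swing forward as they close: fully open they stand 13 mm farther back than shut.
Start: joints at [1.3, 0.241, 0.005, 1.335, 0, 1.571], TCP at [0.134, 0.482, 0.231] pointing down, gripper open.
Joint ranges: [-2.72, 2.72], [-1.05, 1.87], [-1.09, 1.28], [-1.99, 2.15], [-1.42, 1.44], [-3.14, 3.14]. Speed limits (rad/s): [2.79, 2.79, 3.14, 3.14, 3.14, 3.14].

## Interface

Orientations are given as a unit quaternion [x, y, z, w].
In Python, from workcell import bot, vision, workorder gives the robot as it stands.
- The arm moves only by the shell command python3 -m creep 'ROWS' [OPENING]. ROWS is JSON, a list of rows, each a list of 2 entries, a list of its own where there are three numbers: the shift along the tool's x, y, z in mm, then the turn, a rotation vector about the tool's x, y, z in rad. In form: [[[dx, dy, dz], [wx, wy, wz]], ...]. A call has 1 to 12 rows; each row shifts and turns the commanded pose from where the row before left it, along the tool's axes as they then stand; what a row does not reach is not made up. A row lasts 1/8 s, in which the tool goes at most 62.5 mm and 10.7 degrees, less where a joint would pass 70% of its speed; a pose out of reach is approached as far as the arm can. A call is refused whole if a number of a shift passes 62.5 or a number of a turn 0.188, either way. A call with a gripper value outside its range is refused whole. OPENING is the finger opening in mm, from 0 to 85.4, set as the call begins (- or left out, the last holds). The fingers move at their own pace and stop on an object; the grip force is fixed at half the most. Time passes only in rows, so rows that do not move let the fingers close. It gives the time, the measured TCP pose, the force, the opening and the grip force at its end, in the units of the state.
- bot.get_obs(): the state, without advancing time (a new reading comes with each control period).
- vision.camera(name): name is "scene" or "top" or "wrist"; returns a dict with "image" (384x512x3 uint8, blue, green, red), "z_map" (384x512 float32, m along the optical axis (not along the pixel's ray), 0 where there is no reading), "K" (3x3 intrinsics, pixels), "k1" (the pictures are not rectified: a ray, as slopes to the right and down, at radius r is drawn at 1 + k1 r^2 times it, then the intrinsics apply), "rvec" (rotation vector, rad) and "tvec" (3), from world to camera coordinates, as OpenCV has them; the wrist camera has in their place "tool_from_camera" (4x4, takes a point from camera to tool coordinates, whose origin is the TCP and whose axes are the flange's). Camera axes: x right, y down, z forward; pixel columns grow to the right and rows downward; lengths in m; the calibration is good to about 2 mm. A picture is of the moment at which its call begins: read the wrist's pose just before it.
- workorder.job_done(): hands the job in; it is judged then, once.
Trained networks look in a picture, given as the dict that the camera call returned (one of the last four; its "shot" number tells which), for a name from the list of things; names that differ only in an ending like _2 or _b are one class to them, and where a whole thing is asked for, a point or a joint stands for the part that bears it (a point fixed in the world has none). Each returns a list of dicts, best first, with "score" (0 to 1); they miss things now and then, are a little off and sometimes report something else, mostly with a low value. They report only what shows in the picture. A call takes as long as a camera call. They do not tell look-alikes from the thing itself.
- vision.spot_in(picture, query): "position" ([column, row] in pixels, amid what is visible of it).
- vision.place_of(picture, query): "position" ([column, row] in pixels: a listed point, or the origin of a listed thing).
The state is a dict: "clock": time; "joint_pos": joint angles; "joint_vel": joint speeds; "tau": joint torques, N m; "eef_pos": TCP position; "tool_rot": TCP orientation; "ft_force": force on the tool from outside, world axes, zero at the start; "ft_torque": the same for the moment, N m; "grip_width": finger opening in m; "grasp_force": force on a finger pad.
Only numpy, scipy, OpenCV 4.12 (cv2) and the standard library are available. Lean on these libraries where they do the work, as an engineer would, in place of code of your own. Each camera call takes 0.05 s, during which the arm holds its last target. There are 200 camera calls.

## Task

One of the three metal clips along the front edge of the wooden spice rack has lost its label holder. Pick up the loose label holder that stands on the worktop, put it upright down behind the lip of the empty clip, and push it fully home onto the clip's floor against the springy pad in there, firmly but without ramming it. Finish while the gripper is still holding it pressed home - do not let go or back off at the end, or the pad lifts it again - and leave the jars, the tin and the mug undisturbed.

Things in the scene. Friction and masses are not known exactly. Their poses are not given: they have to be found in the camera images.
- holder: Loose label holder, grey plastic, paper label on both faces, standing upright left or right of the rack. Foot 18 (x) x 56 (y) x 16 mm high; on it a plate 8 mm thick (x), 56 wide (y), its top 72 mm above the underside. Symmetric front/back and left/right, about 60 g. Origin: centre of underside; y along the width, z up. Grip the plate across its 8 mm, above the foot.
- clip_empty: The one clip of three without a label holder (the others carry fixed ones, tops 88 mm above the worktop). Fixed aluminium channel open at the top, inside 22 (x) x 64 mm (y); front lip and back wall rise 22 mm above its floor, then flare outward 7 mm more as lead-in. Origin: centre of its underside, 12 mm above the worktop; y along the rack's front edge, x back into the rack, z up.
- seat (a point): Centre of the empty clip's floor, 16 mm above the worktop; axes as the clip. The holder is fully home when its underside lies on this floor, its origin at this point. Top of the lip's flare: about 29 mm above this point.
- pad (a joint): Springy rubber pad (14 x 40 mm) in the middle of the empty clip's floor. 0 = free, 6 mm proud of the floor; 0.006 m = pressed flush with the floor, where the holder's foot meets the floor and stops. 1.4 N/mm: about 8.4 N of downward push at 0.006 m. It does not latch: it lifts the holder again when the push ends.
- rack: The wooden spice rack, fixed: a board 160 mm (x) by 310 mm (y), 12 mm thick, with a back rail 55 mm high. Origin: centre of its underside; x back away from the robot. The three clips stand along its front edge at x = -55 mm, at y = -95, 0 and 95 mm; three containers stand behind them at x = +40 mm.
- honey_jar: Jar 65 mm across, 95 mm tall, standing on the rack behind one of the clips. Origin: centre of its underside. To be left alone.
- tin_beans: Tin 58 mm across, 72 mm tall, standing on the rack behind one of the clips. Origin: centre of its underside. To be left alone.
- spice_1: Spice jar 42 mm across, 96 mm tall, standing on the rack behind one of the clips. Origin: centre of its underside. To be left alone.
- mug_blue: Small mug, 61 mm wide, 84 mm with its handle, 54 mm high, on the worktop on the other side of the rack from the loose holder. Origin: centre of its underside. To be left alone.
There are look-alikes about, which are no part of the job. What is shaped like the holder but red or turquoise is not meant.

How it is judged:
By the outcome, as a careful person would: the job done as asked, in the order asked, and still so for the second after the job is handed in, while the arm keeps its last pose, push and grip.
It also fails if it takes over 48 s, if anything falls off the work surface, if the arm or the gripper's body presses on something with over 40 N, if the wrist force passes 120 N, or if a joint passes its speed limit or range.

## Working session

There is one attempt and no reset: what is moved stays moved. The work goes in short steps, Python scripts to look and compute and a shell command to move; the robot and the scene stay as the last step left them, time stands still between calls to the robot, and variables do not carry over. Pictures are saved under pics/ and viewed, at most 10 in all, crops included, and the job is handed in when it is done.

```bash
ls; mkdir -p pics; cat > h.py <<'E'
import numpy as np, cv2
from scipy.spatial.transform import Rotation as R
from workcell import bot, vision, workorder
def ext(c,obs=None):
    # camera->world R,t
    if 'rvec' in c and c['rvec'] is not None:
        Rm=cv2.Rodrigues(np.array(c['rvec'],float))[0]; t=np.array(c['tvec'],float).ravel()
        return Rm.T,-Rm.T@t
    T=np.array(c['tool_from_camera']); Rt=R.from_quat(obs['tool_rot']).as_matrix()
    return Rt@T[:3,:3], Rt@T[:3,3]+np.array(obs['eef_pos'])
def slope(c,px):
    K=np.array(c['K']); k1=float(c['k1'])
    d=np.array([k1,0,0,0,0.]); 
    return cv2.undistortPoints(np.array(px,float).reshape(-1,1,2),K,d).reshape(-1,2)
def ray(c,px,obs=None):
    Rm,t=ext(c,obs); s=slope(c,px); return t,(Rm@np.c_[s,np.ones(len(s))].T).T
def atz(c,px,z,obs=None):
    t,d=ray(c,px,obs); return t+d*((z-t[2])/d[:,2])[:,None]
def cloud(c,obs=None):
    z=c['z_map']; v,u=np.mgrid[:z.shape[0],:z.shape[1]]
    Rm,t=ext(c,obs); s=slope(c,np.c_[u.ravel(),v.ravel()])
    P=(Rm@(np.c_[s,np.ones(len(s))]*z.reshape(-1,1)).T).T+t
    P[z.ravel()<=0]=np.nan
    return P.reshape(z.shape+(3,))
E
cat > a.py <<'E'
from h import *
o=bot.get_obs(); print({k:np.round(v,3).tolist() for k,v in o.items()})
ims=[]
for n in ('scene','top'):
    c=vision.camera(n); P=cloud(c); im=c['image'].copy()
    for q in ('holder','clip_empty','seat','pad','rack','mug_blue'):
        for f in (vision.spot_in,vision.place_of):
            for r in f(c,q)[:4]:
                p=r['position']; i=np.clip(np.round(p).astype(int),0,[511,383])
                z0={'holder':0,'clip_empty':.012,'seat':.016,'pad':.022}.get(q,0)
                print(n,q,f.__name__,round(r['score'],2),np.round(p,1),'cloud',np.round(P[i[1],i[0]],3),'atz',np.round(atz(c,[p],z0)[0],3))
    ims.append(im); cv2.imwrite(f'pics/{n}0.png',im)
E
python3 a.py
```

```text
pics
{'clock': 0.0, 'joint_pos': [1.3, 0.241, 0.004, 1.335, -0.0, 1.571], 'joint_vel': [-0.0, -0.0, -0.001, -0.0, -0.001, 0.001], 'tau': [-0.001, -37.232, 25.241, 0.017, -0.0, -0.0], 'eef_pos': [0.134, 0.481, 0.23], 'tool_rot': [0.135, 0.991, -0.001, -0.0], 'ft_force': [0.672, -0.683, -0.696], 'ft_torque': [-0.041, -0.009, -0.009], 'grasp_force': 0.0, 'grip_width': 0.085}
scene holder call 0.84 [216.5 185. ] cloud [0.52  0.185 0.031] atz [0.571 0.227 0.   ]
scene holder call 0.61 [180.2 180.7] cloud [0.464 0.283 0.041] atz [0.528 0.348 0.   ]
scene holder call 0.48 [170.7 164.7] cloud [0.512 0.368 0.058] atz [0.609 0.473 0.   ]
scene holder call 0.79 [179.7 190.2] cloud [0.457 0.279 0.014] atz [0.475 0.299 0.   ]
scene holder call 0.72 [254.9 193.9] cloud [0.537 0.051 0.032] atz [0.589 0.087 0.   ]
scene holder call 0.52 [217.3 194.9] cloud [0.511 0.176 0.003] atz [0.517 0.179 0.   ]
scene holder call 0.46 [169.8 178. ] cloud [0.511 0.378 0.008] atz [0.524 0.392 0.   ]
scene clip_empty call 0.98 [296.8 220.3] cloud [ 0.455 -0.136  0.044] atz [ 0.503 -0.11   0.012]
scene clip_empty call 0.76 [299.3 225.4] cloud [ 0.461 -0.14   0.028] atz [ 0.483 -0.129  0.012]
scene clip_empty call 0.24 [176.2 190.1] cloud [0.458 0.298 0.008] atz [0.452 0.291 0.012]
scene seat call 0.84 [294.7 221.8] cloud [ 0.459 -0.129  0.034] atz [ 0.487 -0.113  0.016]
scene seat call 0.68 [292.9 225.8] cloud [ 0.458 -0.124  0.021] atz [ 0.466 -0.119  0.016]
scene seat call 0.5 [285.  201.8] cloud [ 0.546 -0.046  0.03 ] atz [ 0.57  -0.032  0.016]
scene pad call 0.21 [295.3 220.9] cloud [ 0.456 -0.13   0.039] atz [ 0.483 -0.117  0.022]Traceback (most recent call last):
  File "a.py", line 8, in <module>
    for r in f(c,q)[:4]:
             ~^^^^^
ValueError: it knows: clip_empty, holder, honey_jar, mug_blue, rack, seat, spice, tin_beans
```

```bash
sed -i "s/'seat','pad','rack'/'seat','rack'/" a.py; python3 a.py | grep -v "^{"; python3 -c "
import cv2
a=cv2.imread('pics/scene0.png')[120:280,100:400];b=cv2.imread('pics/top0.png')
cv2.imwrite('pics/s0c.png',cv2.resize(a,None,fx=2.6,fy=2.6,interpolation=2)); cv2.imwrite('pics/t0c.png',cv2.resize(b,None,fx=1.5,fy=1.5))"
```

```text
scene holder call 0.73 [215.9 184.1] cloud [0.518 0.183 0.036] atz [0.575 0.233 0.   ]
scene holder call 0.68 [176.9 182. ] cloud [0.461 0.294 0.035] atz [0.514 0.35  0.   ]
scene holder call 0.51 [169.8 163.5] cloud [0.514 0.375 0.059] atz [0.616 0.484 0.   ]
scene holder call 0.76 [179.3 191.3] cloud [0.456 0.283 0.009] atz [0.468 0.295 0.   ]
scene holder call 0.61 [215.8 193.9] cloud [0.515 0.183 0.003] atz [0.52  0.188 0.   ]
scene holder call 0.42 [171.4 176.7] cloud [0.461 0.318 0.046] atz [0.535 0.396 0.   ]
scene clip_empty call 0.76 [297.8 218.9] cloud [ 0.482 -0.125  0.031] atz [ 0.511 -0.109  0.012]
scene clip_empty call 0.9 [294.2 225.7] cloud [ 0.459 -0.127  0.021] atz [ 0.474 -0.119  0.012]
scene seat call 0.61 [295.2 223.4] cloud [ 0.464 -0.126  0.028] atz [ 0.48  -0.118  0.016]
scene seat call 0.6 [313.4 203.2] cloud [ 0.544 -0.135  0.055] atz [ 0.61  -0.105  0.016]
scene seat call 0.74 [296. 227.] cloud [ 0.459 -0.133  0.02 ] atz [ 0.465 -0.129  0.016]
scene rack call 0.73 [298.4 212.4] cloud [ 0.544 -0.091  0.013] atz [ 0.563 -0.082  0.   ]
scene rack call 0.21 [28
[... 1237 characters left out ...]
5 197. ] cloud [ 0.474 -0.126  0.022] atz [ 0.474 -0.129  0.012]
top clip_empty call 0.58 [151.3 200.7] cloud [0.461 0.296 0.062] atz [0.463 0.307 0.012]
top clip_empty call 0.73 [302.6 195.9] cloud [ 0.477 -0.124  0.022] atz [ 0.477 -0.124  0.012]
top seat call 0.61 [302.4 197. ] cloud [ 0.474 -0.121  0.022] atz [ 0.474 -0.123  0.016]
top rack call 0.6 [271.6 176. ] cloud [ 0.534 -0.037  0.009] atz [ 0.535 -0.036  0.   ]
top rack call 0.61 [267.8 176.5] cloud [ 0.534 -0.025  0.009] atz [ 0.534 -0.025  0.   ]
top mug_blue call 0.83 [361.8 198.2] cloud [ 0.472 -0.296  0.007] atz [ 0.471 -0.297  0.   ]
top mug_blue call 0.96 [360.7 200.6] cloud [ 0.463 -0.293  0.007] atz [ 0.465 -0.293  0.   ]
```

View pics/s0c.png

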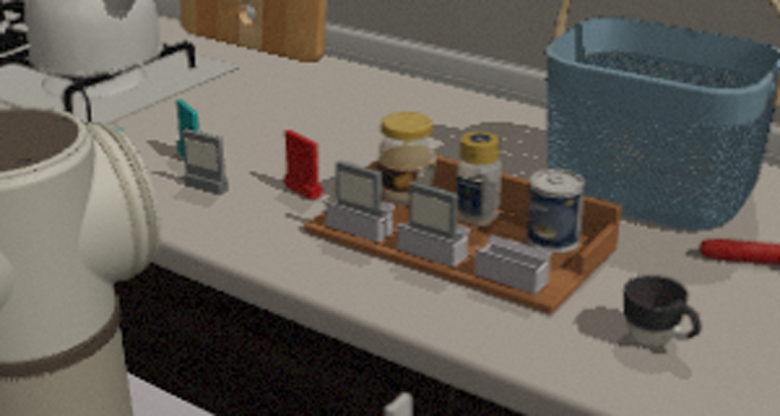

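View pics/t0c.png

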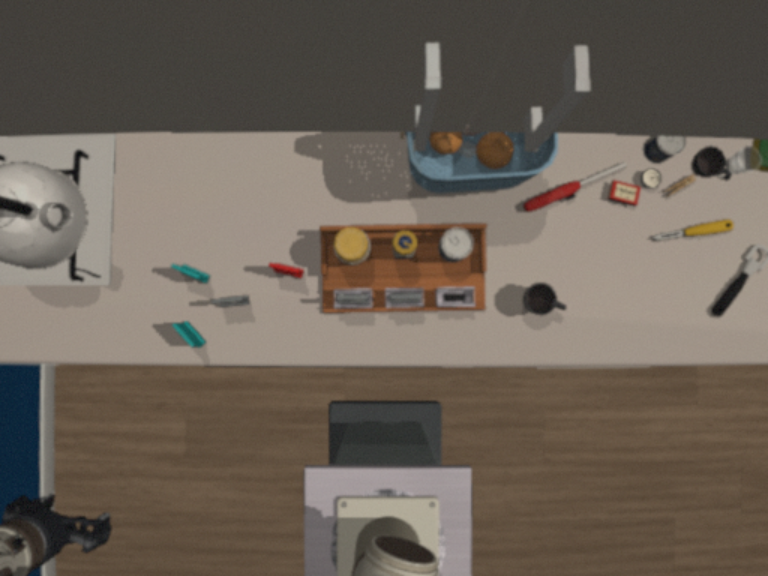

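The scene view shows the grey holder at about pixel (179,183), with red and turquoise decoys around it. The empty clip is the right-hand one, in front of the tin, at (297,222). In the top view the grey holder is at about (153,200) and the empty clip at (303,197). I'll move above the holder and look from there.

```bash
python3 -m creep '[[[-50,-13,0],[0,0,0]],[[-50,-13,0],[0,0,0]],[[-50,-13,0],[0,0,0]],[[-50,-13,0],[0,0,0]],[[-50,-13,0],[0,0,0]],[[-50,-13,0],[0,0,0]],[[-50,-13,0],[0,0,0]]]'; python3 -m creep '[[[0,0,0],[0,0,0.185]],[[0,0,0],[0,0,0.185]],[[0,0,0],[0,0,0.185]],[[0,0,0],[0,0,0.185]],[[0,0,0],[0,0,0.185]],[[0,0,0],[0,0,0.185]],[[0,0,0],[0,0,0.185]],[[0,0,0],[0,0,0]]]'
cat > b.py <<'E'
from h import *
import sys
o=bot.get_obs(); print({k:np.round(o[k],3).tolist() for k in('eef_pos','tool_rot','joint_pos')})
c=vision.camera('wrist'); print(np.round(c['tool_from_camera'],3).tolist())
P=cloud(c,o); cv2.imwrite('pics/'+sys.argv[1]+'.png',c['image'])
np.save('P.npy',P)
for q in sys.argv[2:]:
    for f in (vision.spot_in,vision.place_of):
        for r in f(c,q)[:4]:
            p=r['position']; i=np.clip(np.round(p).astype(int),0,[511,383])
            print(q,round(r['score'],2),np.round(p,1),np.round(P[i[1],i[0]],3))
E
python3 b.py w1 holder
```

```text
clock: 2.38
eef_pos: [0.4481, 0.2995, 0.2314]
tool_rot: [0.135, 0.991, 0.0, 0.0]
ft_force: [0.3, -0.0, 0.8]
grip_width: 0.0851
grasp_force: 0.0
clock: 3.38
eef_pos: [0.4466, 0.3005, 0.2313]
tool_rot: [0.705, 0.71, -0.0, -0.0]
ft_force: [0.2, -0.9, 0.5]
grip_width: 0.0854
grasp_force: 0.0
{'eef_pos': [0.447, 0.3, 0.231], 'tool_rot': [0.705, 0.71, -0.0, -0.0], 'joint_pos': [0.592, 0.317, 0.108, 1.362, 0.0, 2.156]}
[[0.001, -0.955, -0.298, 0.077], [1.0, 0.001, 0.0, 0.001], [-0.0, -0.298, 0.955, -0.143], [0.0, 0.0, 0.0, 1.0]]
holder 0.77 [223.9 113. ] [0.409 0.374 0.046]
holder 0.71 [274.5 178.7] [0.466 0.303 0.072]
holder 0.6 [310.  251.7] [0.521 0.192 0.036]
holder 0.78 [305.9 241.5] [0.518 0.197 0.015]
holder 0.72 [223.3 111.1] [0.411 0.376 0.07 ]
holder 0.62 [309.1 114.2] [0.511 0.373 0.016]
```

View pics/w1.png

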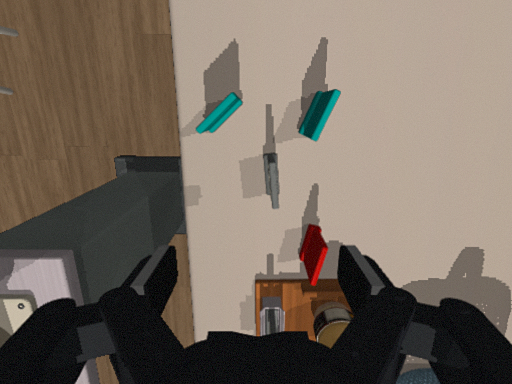

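The wrist view shows the grey holder at (270,180). The turquoise pair is at (223,113) and (320,114), and the red one is at (313,253). I'll fit its position and yaw from the cloud, using the wrist and top views, and fit the clip from the top view.

```bash
cat > c.py <<'E'
from h import *
def fit(P,ctr,r,zlo,zhi):
    Q=P.reshape(-1,3); m=(np.hypot(*(Q[:,:2]-ctr).T)<r)&(Q[:,2]>zlo)&(Q[:,2]<zhi); Q=Q[m]
    (cx,cy),(w,h),a=cv2.minAreaRect((Q[:,:2]*1000).astype(np.float32))
    mm=Q[:,:2].mean(0); u,s,vt=np.linalg.svd(Q[:,:2]-mm,full_matrices=False)
    d=vt[0]*np.sign(vt[0][1]); print('n',len(Q),'rect',round(cx,1),round(cy,1),round(w,1),round(h,1),round(a,1),'mean',np.round(mm,4),'yaw of width from +y deg',round(np.degrees(np.arctan2(-d[0],d[1])),1),'z',np.round(np.percentile(Q[:,2],[1,50,99]),4))
if __name__=='__main__':
    o=bot.get_obs(); Pw=cloud(vision.camera('wrist'),o); t=vision.camera('top'); Pt=cloud(t); s=vision.camera('scene'); Ps=cloud(s)
    for P in (Pw,Pt,Ps): fit(P,[.462,.292],.04,.045,.1)
    for P in (Pw,Pt): fit(P,[.462,.292],.045,.066,.1)
    print('clip'); fit(Pt,[.474,-.123],.045,.028,.06); fit(Ps,[.474,-.123],.045,.028,.06)
    for z in ((.055,.11),): fit(Pt,[.475,-.03],.04,*z); fit(Pt,[.475,.065],.04,*z);fit(Ps,[.475,-.03],.04,*z); fit(Ps,[.475,.065],.04,*z)
E
python3 c.py
```

```text
n 387 rect 466.4 295.6 8.8 55.9 5.7 mean [0.4656 0.2984] yaw of width from +y deg 5.8 z [0.0485 0.0717 0.0734]
n 73 rect 464.2 295.4 8.6 54.4 6.1 mean [0.464  0.2936] yaw of width from +y deg 5.7 z [0.0496 0.0713 0.0747]
n 139 rect 463.6 293.2 14.0 60.4 2.9 mean [0.4621 0.2897] yaw of width from +y deg 6.5 z [0.0457 0.0603 0.073 ]
n 334 rect 466.2 295.6 8.0 55.9 5.5 mean [0.4661 0.2969] yaw of width from +y deg 5.8 z [0.0687 0.0718 0.0734]
n 58 rect 464.5 295.7 7.9 53.8 5.9 mean [0.4644 0.2951] yaw of width from +y deg 4.5 z [0.0673 0.072  0.0747]
clip
n 152 rect 473.0 -123.4 33.5 70.7 0.2 mean [ 0.4747 -0.1234] yaw of width from +y deg 0.1 z [0.0316 0.0398 0.0474]
n 286 rect 472.6 -125.0 71.0 37.8 89.5 mean [ 0.4743 -0.1265] yaw of width from +y deg -2.4 z [0.0281 0.036  0.0452]
n 82 rect 470.0 -28.0 53.2 7.9 90.0 mean [ 0.4701 -0.0275] yaw of width from +y deg 0.6 z [0.0598 0.0865 0.0906]
n 65 rect 468.5 66.8 5.7 56.1 0.2 mean [0.4685 0.066 ] yaw of width from +y deg 0.0 z [0.0715 0.0861 0.0916]
n 218 rect 470.3 -33.1 56.6 13.4 88.4 mean [ 0.4685 -0.0335] yaw of width from +y deg 0.2 z [0.0558 0.0734 0.0886]
n 203 rect 467.6 62.8 12.6 57.3 4.4 mean [0.4667 0.0606] yaw of width from +y deg 1.9 z [0.0551 0.0732 0.0887]
```

```bash
python3 -m creep '[[[-5,18,0],[0,0,-0.094]],[[0,0,0],[0,0,0]],[[0,0,40],[0,0,0]],[[0,0,40],[0,0,0]],[[0,0,40],[0,0,0]],[[0,0,0],[0,0,0]],[[0,0,30],[0,0,0]],[[0,0,25],[0,0,0]],[[0,0,18],[0,0,0]],[[0,0,0],[0,0,0]],[[0,0,0],[0,0,0]]]'; python3 b.py w2; python3 -c "
from c import *
fit(np.load('P.npy'),[.465,.295],.04,.055,.08)"
```

```text
clock: 5.05
eef_pos: [0.4658, 0.2964, 0.0402]
tool_rot: [0.671, 0.741, 0.001, 0.0]
ft_force: [-0.0, -0.2, 1.3]
grip_width: 0.0854
grasp_force: 0.0
{'eef_pos': [0.466, 0.296, 0.04], 'tool_rot': [0.671, 0.741, 0.001, 0.0], 'joint_pos': [0.567, 0.494, -0.154, 0.92, 0.0, 2.039]}
[[0.001, -0.955, -0.298, 0.077], [1.0, 0.001, 0.0, 0.001], [-0.0, -0.298, 0.955, -0.143], [0.0, 0.0, 0.0, 1.0]]
n 1982 rect 466.1 295.8 8.8 55.9 5.9 mean [0.4656 0.3003] yaw of width from +y deg 5.8 z [0.0567 0.0718 0.0733]
```

View pics/w2.png

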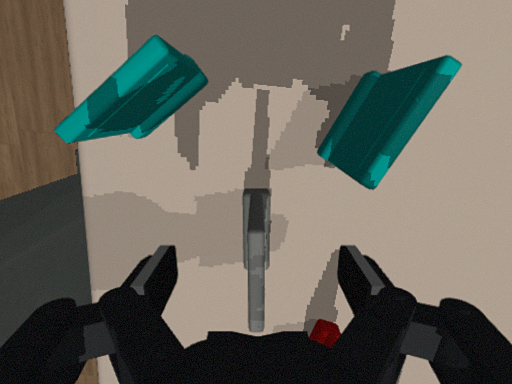

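The near view shows the plate centred between the fingers at (257,260) and square to them, so I'll close and lift.

```bash
python3 -m creep '[[[0,0,0],[0,0,0]],[[0,0,0],[0,0,0]],[[0,0,0],[0,0,0]],[[0,0,0],[0,0,0]],[[0,0,0],[0,0,0]],[[0,0,0],[0,0,0]],[[0,0,0],[0,0,0]],[[0,0,0],[0,0,0]]]' 0;  python3 -m creep '[[[0,0,-10],[0,0,0]],[[0,0,-30],[0,0,0]],[[0,0,-40],[0,0,0]],[[0,0,-40],[0,0,0]],[[0,0,-30],[0,0,0]],[[0,0,0],[0,0,0]]]'
```

```text
clock: 6.1
eef_pos: [0.4647, 0.2956, 0.0383]
tool_rot: [0.671, 0.741, 0.0, 0.0]
ft_force: [0.4, -1.0, 0.5]
grip_width: 0.0074
grasp_force: 59.1
clock: 6.85
eef_pos: [0.4664, 0.2966, 0.1918]
tool_rot: [0.671, 0.741, 0.003, 0.001]
ft_force: [0.1, -0.2, -0.5]
grip_width: 0.0073
grasp_force: 58.8
```

```bash
python3 -m creep '[[[0,0,0],[0,0,0.094]],[[0,0,0],[0,0,0]],[[-51,0,0],[0,0,0]],[[-51,0,0],[0,0,0]],[[-51,0,0],[0,0,0]],[[-51,0,0],[0,0,0]],[[-51,1,0],[0,0,0]],[[-51,1,0],[0,0,0]],[[-51,1,0],[0,0,0]],[[-51,1,0],[0,0,0]],[[-51,1,0],[0,0,0]],[[0,0,0],[0,0,0]]]'; python3 -m creep '[[[0,0,0],[0,0,0]],[[0,0,0],[0,0,0]]]'; python3 b.py w3 seat clip_empty; python3 -c "
from c import *
P=np.load('P.npy')
for z in ((.03,.043),(.041,.06),(.0,.026)): fit(P,[.474,-.124],.048,*z)"
```

```text
clock: 8.35
eef_pos: [0.4713, -0.1664, 0.1873]
tool_rot: [0.707, 0.707, -0.0, -0.0]
ft_force: [-0.0, 0.2, -0.2]
grip_width: 0.007
grasp_force: 58.8
clock: 8.6
eef_pos: [0.4718, -0.1622, 0.188]
tool_rot: [0.705, 0.71, -0.0, -0.0]
ft_force: [-1.0, -0.3, -0.2]
grip_width: 0.0069
grasp_force: 58.8
{'eef_pos': [0.472, -0.162, 0.188], 'tool_rot': [0.705, 0.71, -0.0, -0.0], 'joint_pos': [-0.331, 0.262, -0.081, 1.228, 0.0, 1.232]}
[[0.001, -0.955, -0.298, 0.077], [1.0, 0.001, 0.0, 0.001], [-0.0, -0.298, 0.955, -0.143], [0.0, 0.0, 0.0, 1.0]]
seat 0.95 [259.6 144.5] [ 0.475 -0.121  0.023]
seat 0.7 [260.6 142.3] [ 0.476 -0.119  0.023]
clip_empty 0.89 [261.1 142.7] [ 0.476 -0.12   0.021]
clip_empty 0.69 [312.2  96. ] [ 0.531 -0.07   0.011]
clip_empty 0.67 [258.  143.2] [ 0.473 -0.12   0.022]
n 748 rect 475.2 -123.0 69.9 33.7 90.0 mean [ 0.475  -0.1221] yaw of width from +y deg 0.9 z [0.032  0.0389 0.0429]
n 549 rect 474.7 -123.0 35.6 69.4 1.2 mean [ 0.4745 -0.1213] yaw of width from +y deg -3.6 z [0.041  0.0436 0.0458]
n 3914 rect 473.9 -124.2 94.7 94.6 0.4 mean [ 0.4781 -0.1209] yaw of width from +y deg 49.3 z [0.0001 0.0124 0.023 ]
```

View pics/w3.png

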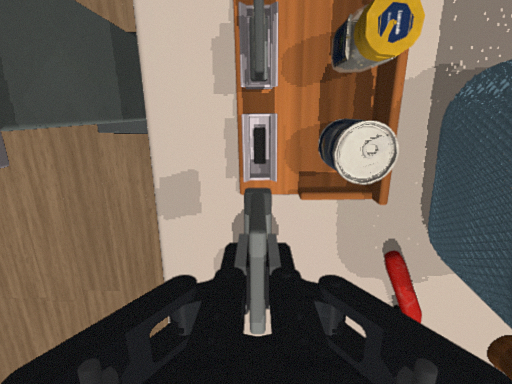

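The wrist view shows the empty clip with its black pad at (259,145) and the held holder in front of it at (257,260). Next I'll measure the holder's pose in the hand and the rack's yaw in this same frame.

```bash
python3 - <<'E'
from c import *
P=np.load('P.npy')
print('holder plate top/face'); fit(P[:, 225:290],[.472,-.150],.04,.19,.24); fit(P[180:300,225:290],[.472,-.150],.045,.155,.24)
im=cv2.imread('pics/w3.png'); g=im.astype(int)
Q=P[180:340,225:290].reshape(-1,3); m=Q[:,2]>.13; print('held z pct',np.round(np.percentile(Q[m,2],[0,1,5,20,50,80,95,100]),3), np.round(Q[m].min(0),3),np.round(Q[m].max(0),3))
# foot: lowest part
F=Q[m&(Q[:,2]<.175)]; 
if len(F)>20: print('foot',len(F),np.round(F.min(0),4),np.round(F.max(0),4),cv2.minAreaRect((F[:,:2]*1000).astype(np.float32)))
# clip front lip / back wall lines & rack front edge
Z=P.reshape(-1,3)
rk=Z[(Z[:,2]>.006)&(Z[:,2]<.016)&(Z[:,0]>.44)&(Z[:,0]<.47)]
e=[]
for y in np.arange(-.18,.0,.005):
    s=rk[abs(rk[:,1]-y)<.0025]
    if len(s)>4: e.append((y,s[:,0].min()))
e=np.array(e); print('rack front edge',np.round(np.polyfit(e[:,1*0],e[:,1],1),4))
c=Z[(Z[:,2]>.041)&(Z[:,2]<.05)&(abs(Z[:,1]+.123)<.03)]
for s in (c[c[:,0]<.474],c[c[:,0]>.476]): print(len(s),np.round(np.polyfit(s[:,1]+.123,s[:,0],1),4), np.round(np.percentile(s[:,0],[2,98]),4))
pd=Z[(Z[:,2]>.0205)&(Z[:,2]<.025)&(abs(Z[:,0]-.475)<.01)&(abs(Z[:,1]+.123)<.03)]
print('pad',len(pd),cv2.minAreaRect((pd[:,:2]*1000).astype(np.float32)),np.median(pd[:,2]))
E
```

```text
holder plate top/face
n 4821 rect 475.2 -161.0 31.3 53.1 21.9 mean [ 0.4724 -0.1545] yaw of width from +y deg 0.7 z [0.1935 0.2217 0.2393]
n 4764 rect 472.9 -150.8 31.7 35.2 37.8 mean [ 0.4724 -0.1488] yaw of width from +y deg -0.2 z [0.1594 0.2206 0.2392]
held z pct [0.151 0.159 0.165 0.207 0.222 0.247 0.265 0.272] [ 0.456 -0.191  0.151] [ 0.489 -0.134  0.272]
foot 715 [ 0.4636 -0.1633  0.1514] [ 0.4816 -0.1342  0.175 ] ((472.6435241699219, -148.7769012451172), (17.921419143676758, 29.17363166809082), 0.17109648883342743)
rack front edge [-0.0217  0.4477]
241 [-0.0289  0.459 ] [0.4565 0.4614]
704 [-0.3601  0.5918] [0.4882 0.6769]
pad 417 ((474.6990966796875, -123.33267211914062), (12.46590518951416, 38.786842346191406), 0.2798372805118561) 0.02193362459074355
```

```bash
python3 -m creep '[[[20,1,0],[0,0,-0.016]],[[19,1,0],[0,0,0]],[[0,0,0],[0,0,0]],[[0,0,30],[0,0,0]],[[0,0,30],[0,0,0]],[[0,0,25],[0,0,0]],[[0,0,10],[0,0,0]],[[0,0,0],[0,0,0]],[[0,0,0],[0,0,0]],[[0,0,0],[0,0,0]]]'; python3 b.py w4; python3 - <<'E'
from c import *
P=np.load('P.npy'); s=vision.camera('scene'); cv2.imwrite('pics/s4.png',cv2.resize(s['image'][160:270,230:370],None,fx=5,fy=5,interpolation=2))
Q=P[:,200:320].reshape(-1,3)
for lo,hi in ((.03,.048),(.053,.075)):
    m=(Q[:,2]>lo)&(Q[:,2]<hi)&(abs(Q[:,0]-.475)<.03)&(Q[:,1]>-.15)&(Q[:,1]<-.08)
    F=Q[m]; print(lo,len(F),np.round(np.percentile(F,[1,99],axis=0),4).tolist() if len(F) else '')
E
```

```text
clock: 10.1
eef_pos: [0.4744, -0.1247, 0.0944]
tool_rot: [0.7, 0.714, 0.001, 0.001]
ft_force: [-0.2, 0.0, -0.7]
grip_width: 0.0078
grasp_force: 58.8
{'eef_pos': [0.474, -0.125, 0.094], 'tool_rot': [0.7, 0.714, 0.001, 0.001], 'joint_pos': [-0.257, 0.327, -0.256, 0.986, -0.0, 1.293]}
[[0.001, -0.955, -0.298, 0.077], [1.0, 0.001, 0.0, 0.001], [-0.0, -0.298, 0.955, -0.143], [0.0, 0.0, 0.0, 1.0]]
0.03 1482 [[0.4565, -0.1434, 0.0315], [0.4922, -0.088, 0.0456]]
0.053 668 [[0.4662, -0.1246, 0.0588], [0.4841, -0.0969, 0.0738]]
```

```bash
python3 -c "
import cv2,numpy as np
a=cv2.imread('pics/w4.png')[100:350,150:370];a=cv2.resize(a,None,fx=2.2,fy=2.2);b=cv2.imread('pics/s4.png');b=cv2.resize(b,(300,236))
o=np.zeros((560,800,3),np.uint8);o[:550,:484]=a;o[:236,490:790]=b;cv2.imwrite('pics/m4.png',o)"
```

```text
(no output)
```

View pics/m4.png

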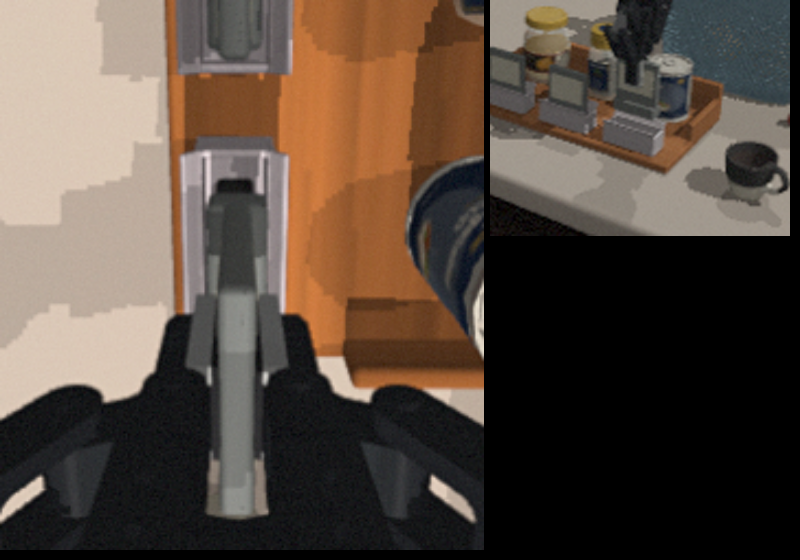

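The composite shows the foot centred over the channel within about 1 mm in x and 2 mm short in +y. I'll correct that and then lower in stages, watching the force.

```bash
python3 -m creep '[[[1.7,-0.6,0],[0,0,0]],[[0,0,5],[0,0,0]],[[0,0,5],[0,0,0]],[[0,0,5],[0,0,0]],[[0,0,4],[0,0,0]],[[0,0,3],[0,0,0]],[[0,0,0],[0,0,0]],[[0,0,0],[0,0,0]]]'; python3 -m creep '[[[0,0,3],[0,0,0]],[[0,0,3],[0,0,0]],[[0,0,3],[0,0,0]],[[0,0,0],[0,0,0]],[[0,0,0],[0,0,0]]]'
```

```text
clock: 11.2
eef_pos: [0.473, -0.1227, 0.0714]
tool_rot: [0.7, 0.714, 0.0, 0.0]
ft_force: [-0.1, 0.8, 0.6]
grip_width: 0.0071
grasp_force: 58.8
clock: 11.82
eef_pos: [0.4728, -0.1227, 0.0623]
tool_rot: [0.7, 0.714, -0.0, -0.0]
ft_force: [-0.2, 0.5, -0.7]
grip_width: 0.0077
grasp_force: 58.8
```

```bash
python3 -m creep '[[[0,0,2],[0,0,0]],[[0,0,1.5],[0,0,0]],[[0,0,0],[0,0,0]],[[0,0,0],[0,0,0]]]'; python3 -m creep '[[[0,0,1.5],[0,0,0]],[[0,0,1],[0,0,0]],[[0,0,0],[0,0,0]],[[0,0,0],[0,0,0]]]'
```

```text
clock: 12.32
eef_pos: [0.473, -0.1228, 0.059]
tool_rot: [0.7, 0.714, 0.0, 0.0]
ft_force: [-0.2, -0.8, 1.3]
grip_width: 0.0069
grasp_force: 59.1
clock: 12.82
eef_pos: [0.473, -0.1227, 0.0566]
tool_rot: [0.7, 0.715, 0.0, 0.0]
ft_force: [-0.4, 0.4, 3.9]
grip_width: 0.0073
grasp_force: 59.6
```

The pad is giving about 1.4 N/mm as expected, with no sideways load. I'll go on in small steps.

```bash
python3 -m creep '[[[0,0,1],[0,0,0]],[[0,0,1],[0,0,0]],[[0,0,0],[0,0,0]],[[0,0,0],[0,0,0]]]'; python3 -m creep '[[[0,0,0.8],[0,0,0]],[[0,0,0],[0,0,0]],[[0,0,0],[0,0,0]]]';  python3 -m creep '[[[0,0,0.5],[0,0,0]],[[0,0,0],[0,0,0]],[[0,0,0],[0,0,0]]]'
```

```text
clock: 13.32
eef_pos: [0.4731, -0.1228, 0.0548]
tool_rot: [0.7, 0.714, 0.0, 0.0]
ft_force: [-0.9, -0.1, 6.2]
grip_width: 0.0073
grasp_force: 60.0
clock: 13.7
eef_pos: [0.4731, -0.1227, 0.0543]
tool_rot: [0.7, 0.715, 0.0, 0.0]
ft_force: [-1.8, 0.5, 9.4]
grip_width: 0.0069
grasp_force: 60.4
clock: 14.08
eef_pos: [0.4731, -0.1228, 0.0543]
tool_rot: [0.7, 0.714, 0.0, 0.001]
ft_force: [-3.1, 0.5, 14.0]
grip_width: 0.0068
grasp_force: 61.1
```

```bash
python3 -m creep '[[[0,-0.3,0.5],[0,0,0]],[[0,0,0],[0,0,0]],[[0,0,0],[0,0,0]],[[0,0,0],[0,0,0]]]'; python3 b.py w5; python3 - <<'E'
from c import *
P=np.load('P.npy'); s=vision.camera('scene'); b=cv2.resize(s['image'][160:270,230:370],(300,236),interpolation=2)
a=cv2.resize(cv2.imread('pics/w5.png')[100:350,150:370],None,fx=2.2,fy=2.2)
o=np.zeros((560,800,3),np.uint8);o[:550,:484]=a;o[:236,490:790]=b;cv2.imwrite('pics/m5.png',o)
Q=P[:,200:320].reshape(-1,3)
t=Q[(abs(Q[:,0]-.474)<.006)&(Q[:,1]>-.108)&(Q[:,1]<-.09)&(Q[:,2]>.05)]; print('plate top z',np.round(np.percentile(t[:,2],[50,90,99]),4))
Pt=cloud(vision.camera('top')); Ps=cloud(s); 
for nb in ([.47,-.03],[.47,-.123]):
  m=(abs(Ps[...,0]-nb[0])<.01)&(abs(Ps[...,1]-nb[1])<.027)&(Ps[...,2]>.06)&(Ps[...,2]<.1); print(np.round(np.percentile(Ps[m][:,2],[50,95,99]),4))
E
```

```text
clock: 14.58
eef_pos: [0.4731, -0.1228, 0.0543]
tool_rot: [0.7, 0.715, 0.001, 0.001]
ft_force: [-3.9, 1.0, 16.3]
grip_width: 0.0071
grasp_force: 61.5
{'eef_pos': [0.473, -0.123, 0.054], 'tool_rot': [0.7, 0.715, 0.001, 0.001], 'joint_pos': [-0.254, 0.372, -0.311, 0.885, 0.0, 1.296]}
[[0.001, -0.955, -0.298, 0.077], [1.0, 0.001, 0.0, 0.001], [-0.0, -0.298, 0.955, -0.143], [0.0, 0.0, 0.0, 1.0]]
plate top z [0.0871 0.1198 0.1376]
[0.0757 0.0882 0.0887]
[0.0752 0.0899 0.0986]
```

View pics/m5.png

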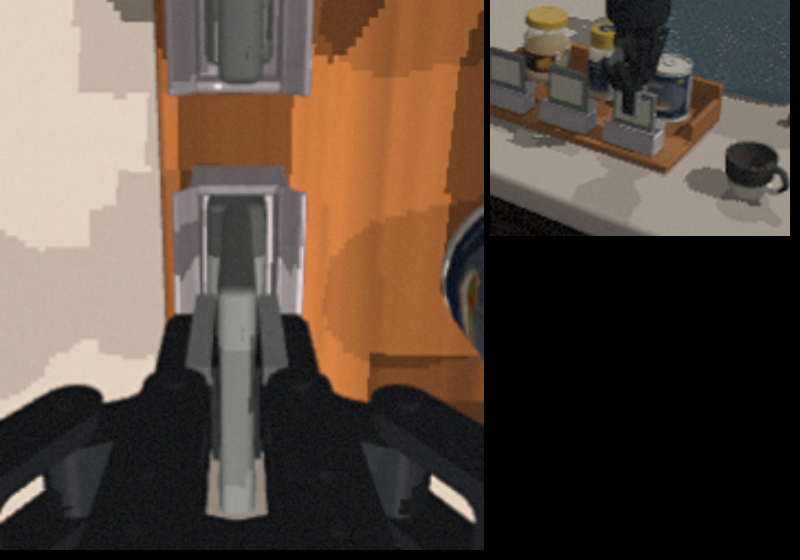

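```bash
cat > m.py <<'E'
from h import *
L=[]
for i in range(6):
    o=bot.get_obs(); vision.camera('top'); L.append(np.r_[o['eef_pos'],o['ft_force'],o['ft_torque'],o['tool_rot']])
print(np.round(np.mean(L,0),4).tolist())
E
python3 m.py; python3 -m creep '[[[0,-0.4,0.6],[0,0,0]],[[0,0,0],[0,0,0]],[[0,0,0],[0,0,0]],[[0,0,0],[0,0,0]]]'; python3 m.py
```

```text
[0.4731, -0.1228, 0.0543, -3.5427, 1.3668, 16.1463, 0.281, 0.918, -0.0071, 0.6996, 0.7145, 0.0006, 0.0008]
clock: 15.52
eef_pos: [0.4731, -0.1228, 0.0543]
tool_rot: [0.7, 0.715, 0.001, 0.001]
ft_force: [-3.6, 1.8, 20.7]
grip_width: 0.0069
grasp_force: 62.0
[0.4731, -0.1228, 0.0543, -3.9223, 1.8184, 19.394, 0.353, 1.0904, -0.0364, 0.6996, 0.7145, 0.0009, 0.0012]
```

The height stays at 54.3 mm while the push rises from 16 to 19 N. That is rigid floor contact, and it matches the expected seat height. I'm handing it in with the push held.

```bash
python3 -c "
from workcell import workorder
print(workorder.job_done())"
```

```text
the job is handed in; nothing more can be done
None
```

I put the grey label holder into the empty clip and handed the job in with the gripper still pressing it onto the clip's floor at about 19 N, after about 16 s; the arm touched nothing else, but the hand-in gave no verdict.

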